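# Put the tube cutter away and check that the case's catch holds

### The arm

A 6-joint arm with a two-finger parallel gripper is mounted at the origin on a cart in front of the work surface, level with it; the furniture and walls round the work are solid. World frame = base frame: x ahead of the robot, y to its left, z up, the work surface at z = 0. Lengths are in m, angles in rad, forces in N, time in s.
With the tool pointing down it reaches from about 0.35 to 0.775 m from the base axis. Payload 7.3 kg.
Tool frame: the origin (TCP) lies at the very end of the fingers, on their centre line; the grasp point (between the pads) lies behind it (ctrl.grip_point_offset is the z of the grasp point in the tool frame, in m); z points along the fingers, y is the line along which they close (so a half turn about z gives the same grasp; the last joint's range is limited). The gripper opens to 92 mm and grips with 3 to 60 N. Pads are 19 mm wide; open, the fingers measure 130 mm over their backs; the gripper's body (75 mm by 190 mm) begins 47 mm behind the grasp point.
Start: joints at [1.041, 0.342, 1.524, -0, 1.275, -0.146], TCP at [0.197, 0.487, 0.227] pointing down, gripper open.
Joint ranges: [-2.53, 2.53], [-0.77, 2.02], [0.04, 2.7], [-1, 4.14], [0.28, 2.66], [-3.11, 3.11]. Speed limits (rad/s): [2.57, 2.57, 3.14, 3.14, 3.14, 3.14].

### API

Orientations are given as a rotation vector (axis times angle).
In Python, from cell import ctrl gives the robot as it stands.
- The arm moves only by the shell command python3 -m inch 'ROWS' [FORCE]. ROWS is JSON, a list of rows, each an object of numbers: "dx", "dy", "dz": the shift along the tool's x, y, z as a fraction of full scale; "turn": the turn about the tool's z as a fraction of full scale; "jaw": the opening, from -1 (shut) to 1 (fully open), so that 0 is half open. A call has 1 to 20 rows; each row is the pose to reach, as a shift and turn from the pose commanded when the call began, along the tool's axes at that moment; what a row does not reach only later rows make up. Full scale, the value 1, is 0.8 m for a shift and 60 degrees for a turn. A row lasts 1/8 s, in which the tool goes at most 62.5 mm and 10.7 degrees, less where a joint would pass 70% of its speed; a pose out of reach is approached as far as the arm can. A call with a number of a shift or a turn outside -1 to 1 is refused whole. A call with a gripper value outside its range is refused whole. The fingers move at their own pace and stop on an object; FORCE is the grip in N (left out, the last holds). Time passes only in rows, so rows that repeat a pose let the fingers close. It gives the time, the measured TCP pose, the force, the opening and the grip force at its end, in the units of the state.
- ctrl.sense(): the state, without advancing time (a new reading comes with each control period).
- ctrl.grab_frame(name): name is "scene" or "top" or "wrist"; returns a dict with "frame" (384x512x3 uint8, red, green, blue), "fx", "fy", "cx", "cy" (pixels), "R" (3x3) and "t" (3): a world point X has camera coordinates R X + t. Camera axes: x right, y down, z forward; pixel columns grow to the right and rows downward; lengths in m; the calibration is good to about 2 mm. A picture is of the moment at which its call begins. There is no depth.
- ctrl.job_done(): hands the job in; it is judged then, once.
The state is a dict: "clock": time; "qpos": joint angles; "joint_vel": joint speeds; "joint_efforts": joint torques, N m; "position": TCP position; "eef_rot": TCP orientation; "force": force on the tool from outside, world axes, zero at the start; "moment": the same for the moment, N m; "grip_width": opening from 0.0 (shut) to 1.0 (fully open); "grasp_force": force on a finger pad.
Only numpy, scipy, OpenCV 4.12 (cv2) and the standard library are available. Lean on these libraries where they do the work, as an engineer would, in place of code of your own. Each camera call takes 0.05 s, during which the arm holds its last target. There are 200 camera calls.

### The job

Put the tube cutter that lies on the rack over the pipes into the open tool case and shut the lid, letting the lid's own edge push the catch aside so that it drops back over it; do not touch the catch. Then tug the lid's handle firmly upward to check that the catch holds, and if the lid gives, press it down harder and tug again. Leave the lid down and caught with the cutter inside, and leave the other things where they are.

Things in the scene. Friction and masses are not known exactly. Their poses are not given: they have to be found in the camera images.
- case: Grey steel tool case fixed to the worktop, 170 (x, front to back) x 150 (y) x 60 mm high without lid; walls and floor 4 mm, open top. Origin: centre of its underside. Its x axis points to the back (hinge), y to its left. Hinge along y, 85 mm behind the centre, 60 mm up. Catch and its bearings: 85 to 127 mm in front of the centre, within 16 mm of the centre line, up to 90 mm high.
- case_lid (a joint): Lid angle, rad: 0 = shut flat on the walls, 1.95 = leaning fully back. At the start it stands 0.1 to 0.35 past upright, held by slight friction; moved past upright towards the robot it falls shut slowly. Lid: 4 mm plate, 250 g, 174 mm from hinge to front edge, 77 mm to either side. Resting on catch or packing pads it reads 0.02 to 0.2; caught and let down, below 0.03.
- lid_handle (a point): Middle of the black handle bar on the lid's outer face: 76 mm long (across the hinge line), 12 mm wide, 10 mm high, on two end posts. This point lies 120 mm from the hinge and 36 mm above the lid's inner face; 27 mm clear between bar and plate. With the lid open the bar is on the far side from the robot. Axes: z out of the outer face, y along the hinge.
- lid_edge (a point): Middle of the lid's front edge, 172 mm from the hinge; when shut, 62 mm above the worktop. A tongue 36 mm wide, 4 mm thick reaches 29 mm on from here and goes under the catch. Stiff packing pads on the case's front rim stand 1 to 6 mm proud, hard to see; above about 2 mm they hold the lid too high to catch. 5 N at the handle does not squash them; 14 to 20 N does, and they stay squashed.
- catch (a joint): Swing of the steel gravity catch on the case's front, rad: 0 = upright, hook over the place of the lid's tongue; 0.33 = swung out towards the robot. A weight below its pin makes it fall back to 0 by itself. The tongue of the coming lid slides down its slanting nose and pushes it out by about 0.25; once the tongue is below the hook it drops back below 0.06, and the lid can then rise only about 3 mm at its edge.
- catch_hook (a point): The catch's hook: with the catch at rest, 116 mm in front of the case's centre and 71 mm above the worktop. Tug with 10 to 15 N at the handle and hold for half a second: a lid that is not caught comes up at 1 to 3 N.
- rack: Two-deck plywood rack fixed over the heap of pipes: lower deck 180 (x) x 300 (y) mm, its top 137 mm above the worktop; top board as large, 220 mm clear above the deck (357 to 372 mm up); 18 mm square posts at the four corners; open at the front (towards the robot), cross rail under the top board at the back. Masking tape stands on top. Origin: centre of its footprint at worktop height; x to the back.
- cutter_mid (a point): Middle of the tube cutter's blue body, 9 mm above its underside. Body 30 mm wide, 18 high, 64 long (32 mm either way along the point's y); screw and dark knob (18 mm thick) reach on to 82 mm in -y. Axes: x across (grasp across here), y from knob to body, z up. It lies on the rack, body towards the robot, this point about 45 mm behind the top board's front edge: the tool must lean 30 to 45 degrees back.
- cutter: The tube cutter as a whole, 37 x 114 x 20 mm, about 160 g; origin at the middle of its length, on its underside.
- offcut_short: short ribbed foam-covered pipe offcut, 28 x 77 x 19 mm, on the rack, left of the cutter; loose, leave it alone. Origin: centre of its underside.
- offcut_plain: smooth foam-covered pipe offcut, 27 x 87 x 22 mm, on the worktop behind the case; loose, leave it alone. Origin: centre of its underside.
- scraper: scraper, wooden handle and flat blade, 48 x 160 x 16 mm, on the rack, right of the cutter; loose, leave it alone. Origin: centre of its underside.
- marker: black and white marker pen, 16 x 131 x 17 mm, left of the case by the front edge; loose, leave it alone. Origin: centre of its underside.
- screwdriver: screwdriver, red handle, 26 x 220 x 30 mm, farther behind the case; loose, leave it alone. Origin: centre of its underside.

How it is judged:
On the way, in this order (a step that is already met when the one before it is completed fails the run):
1. the tube cutter lies in the case, let go, with the lid still open (x of cutter_mid in the frame of case between -0.08 and 0.08 m and y of cutter_mid in the frame of case between -0.07 and 0.07 m and z of cutter_mid in the frame of case below 0.045 m and contact force between the fingers and cutter below 0.1 N and value of joint case_lid above 0.5 rad and linear speed of cutter below 0.03 m/s), for 0.2 s.
2. the lid is down and the catch has dropped over its tongue (value of joint case_lid below 0.03 rad and value of joint catch below 0.06 rad), for 0.2 s.
3. the lid is tugged upward against the catch with more than 3 N at the catch (some 7 N at the handle), and the catch holds (contact force between case_lid and catch above 3 N and value of joint case_lid below 0.06 rad and value of joint catch below 0.08 rad), for 0.2 s.
At the end, for the whole second after the job is handed in: The cutter lies at rest inside the case, let go; the lid is shut to less than 0.03 rad, at rest, and the catch stands within 0.06 rad of upright over the lid's tongue (all of step 2 and x of cutter_mid in the frame of case between -0.08 and 0.08 m and y of cutter_mid in the frame of case between -0.07 and 0.07 m and z of cutter_mid in the frame of case below 0.045 m and contact force between the fingers and cutter below 0.1 N and velocity of joint case_lid below 0.05 rad/s and linear speed of cutter below 0.02 m/s); the robot touches nothing.
It fails at once if the catch is touched by the robot (more than 2 N) (contact force between any of the fingers, the arm and catch above 2 N).
It fails at once if one of the other loose things is moved by more than 40 mm (distance of any of offcut_short, offcut_plain, scraper, marker, screwdriver from where it was at the start of the episode above 0.04 m).
It also fails if it takes over 72 s, if anything falls off the work surface, if the arm or the gripper's body presses on something with over 40 N, if the wrist force passes 120 N, or if a joint passes its speed limit or range.

## Working session

There is one attempt and no reset: what is moved stays moved. The work goes in short steps, Python scripts to look and compute and a shell command to move; the robot and the scene stay as the last step left them, time stands still between calls to the robot, and variables do not carry over. Pictures are saved under pics/ and viewed, at most 10 in all, crops included, and the job is handed in when it is done.

```bash
ls; mkdir -p pics; python3 - <<'E'
from cell import ctrl
import cv2,numpy as np
ims=[]
for n in("scene","top","wrist"):
    f=ctrl.grab_frame(n); np.savez(f'{n}0.npz',**f)
    print(n,f['fx'],f['cx'],f['cy'],np.round(f['R'],3).tolist(),np.round(f['t'],3).tolist())
    ims.append(f['frame'][...,::-1])
cv2.imwrite('pics/scene.png',cv2.resize(ims[0],(800,600)));cv2.imwrite('pics/top.png',cv2.resize(ims[1],(800,600)))
cv2.imwrite('pics/wrist.png',ims[2])
s=ctrl.sense();print({k:np.round(v,3).tolist() for k,v in s.items()},ctrl.grip_point_offset)
E
```

```text
pics
scene 431.6384724819577 260.0876479367857 196.16603233549972 [[-0.615, 0.789, 0.003], [0.636, 0.498, -0.589], [-0.466, -0.361, -0.808]] [0.364, -0.312, 1.732]
top 434.18171039645426 250.91325984950353 193.560966763801 [[0.151, -0.988, 0.01], [-0.778, -0.125, -0.615], [0.61, 0.085, -0.788]] [-0.06, 0.521, 1.051]
wrist 292.4050086328979 257.16631641806305 193.14189543611576 [[0.374, 0.927, -0.002], [0.887, -0.357, 0.292], [0.27, -0.111, -0.956]] [-0.525, -0.037, 0.392]
{'clock': 0.15, 'qpos': [1.041, 0.343, 1.525, -0.0, 1.275, -0.146], 'joint_vel': [0.001, -0.003, -0.002, -0.001, -0.0, 0.001], 'joint_efforts': [0.001, -43.147, -24.435, 0.072, 0.054, -0.0], 'position': [0.196, 0.487, 0.226], 'eef_rot': [-0.599, -3.084, 0.002], 'force': [1.236, 1.263, -0.182], 'moment': [0.01, 0.027, 0.025], 'grasp_force': 0.0, 'grip_width': 1.003} -0.0188
```

View pics/scene.png

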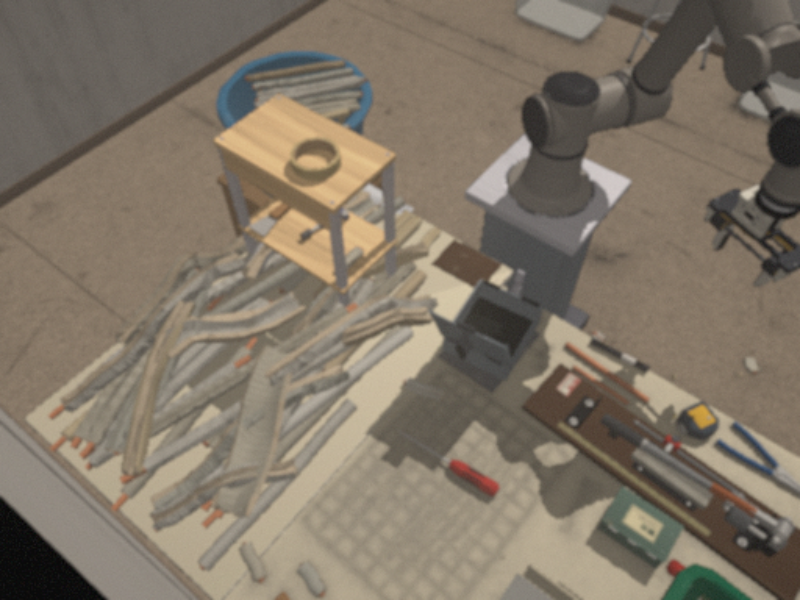

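View pics/top.png

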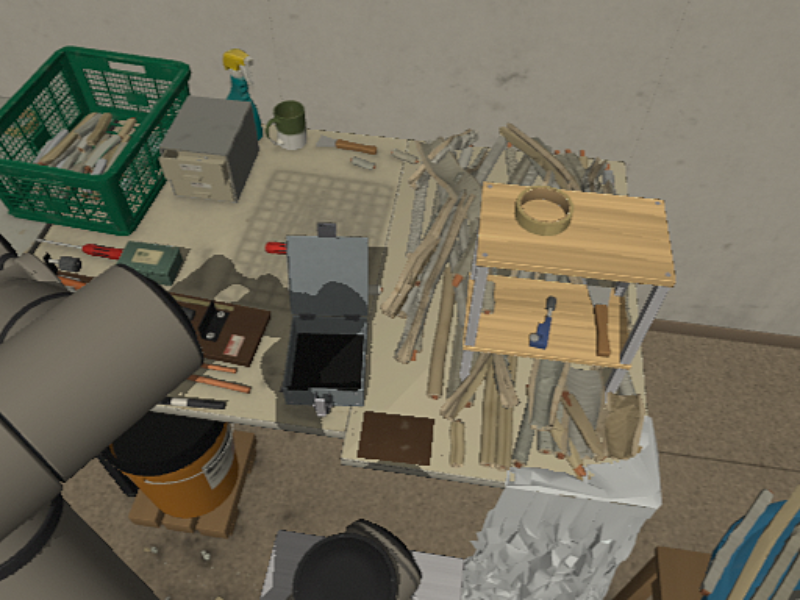

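The top view shows the case at about (327,365), with its lid standing up behind it. The cutter's blue body is at (540,333) on the rack deck and its knob at (551,303), with the scraper to the right at (601,330). The scene view shows the same from behind. Next I'll zoom in for exact corners.

```bash
cat > h.py <<'E'
import numpy as np,cv2
from cell import ctrl
from scipy.spatial.transform import Rotation as Ro
def load(n): return dict(np.load(n))
def ray(f,uv):
    d=f['R'].T@np.array([(uv[0]-f['cx'])/f['fx'],(uv[1]-f['cy'])/f['fy'],1]); return -f['R'].T@f['t'],d
def cast(f,uv,z):
    o,d=ray(f,uv); return o+d*(z-o[2])/d[2]
def tri(*p):  # (f,uv) pairs -> point, residual
    A=0;b=0;L=[]
    for f,uv in p:
        o,d=ray(f,uv); d/=np.linalg.norm(d); P=np.eye(3)-np.outer(d,d); A=A+P;b=b+P@o;L.append((o,P))
    x=np.linalg.solve(A,b); return x,[round(float(np.linalg.norm(P@(x-o))),4) for o,P in L]
def proj(f,X):
    c=f['R']@X+f['t']; return np.array([f['fx']*c[0]/c[2]+f['cx'],f['fy']*c[1]/c[2]+f['cy']])
def blobs(f,lo,hi,box=None,amin=8):
    m=cv2.inRange(cv2.cvtColor(f['frame'],cv2.COLOR_RGB2HSV),np.array(lo),np.array(hi))
    if box: k=np.zeros_like(m);k[box[1]:box[3],box[0]:box[2]]=1;m*=k
    n,l,s,c=cv2.connectedComponentsWithStats(m)
    return [(s[i].tolist(),c[i].round(1).tolist(),cv2.minAreaRect(np.argwhere(l==i)[:,::-1].astype(np.float32))) for i in range(1,n) if s[i][4]>=amin]
E
python3 - <<'E'
from h import *
t=load('top0.npz');s=load('scene0.npz')
a=t['frame'][140:270,170:260];b=t['frame'][110:260,290:440]
a=cv2.resize(a,(400,int(130*400/90)),interpolation=2)[:578];b=cv2.resize(b,(400,400),interpolation=2)
o=np.zeros((578,800,3),np.uint8);o[:a.shape[0],:400]=a;o[:400,400:]=b
cv2.imwrite('pics/crop.png',o[...,::-1])
for x in blobs(t,(100,120,30),(130,255,255),(290,170,430,240)):print(x, cast(t,x[1],.15))
E
```

```text
([348, 203, 4, 6, 11], [350.3, 205.3], ((350.2500305175781, 205.25001525878906), (3.1622774600982666, 4.743415832519531), 18.434947967529297)) [ 0.54957232 -0.26377942  0.15      ]
([340, 217, 10, 6, 19], [344.7, 220.4], ((344.5, 219.5), (5.0, 9.0), 90.0)) [ 0.49411551 -0.24889517  0.15      ]
```

View pics/crop.png

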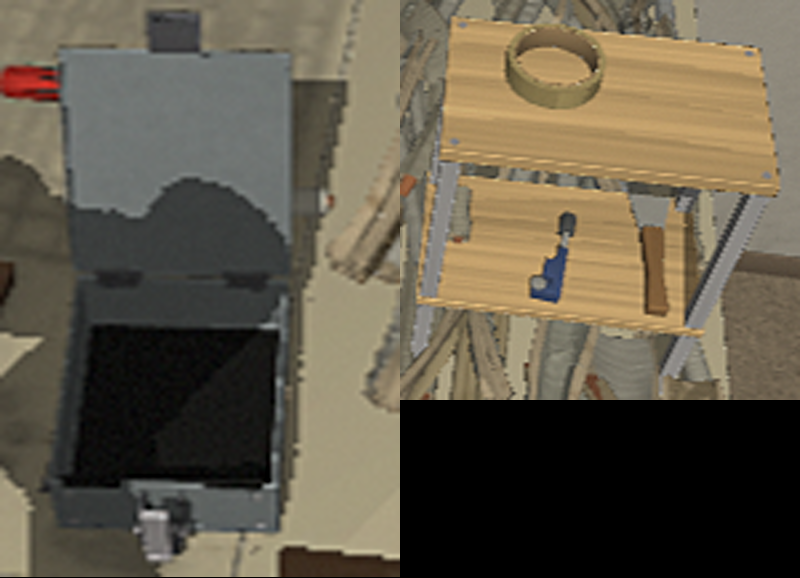

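```bash
python3 - <<'E'
from h import *
np.set_printoptions(precision=4,suppress=True)
t=load('top0.npz');s=load('scene0.npz')
A=lambda u,v:(u/4.444+170,v/4.446+140)
B=lambda u,v:((u-400)/2.667+290,v/2.667+110)
for n,p,z in [('case FL',A(52,484),.06),('FR',A(278,488),.06),('hinge L',A(73,277),.06),('hinge R',A(291,278),.06),
 ('board BL',B(453,18),.372),('BR',B(763,46),.372),('FR',B(779,183),.372),('FL',B(441,151),.372),('deck FL',B(420,299),.137),('deck FR',B(703,330),.137),
 ('cut body c',B(552,274),.149),('body front',B(545,299),.146),('body back',B(563,250),.146),('knob',B(568,223),.148),('scraper handle F',B(655,313),.145),('scr B',B(652,228),.145),('short',B(460,240),.147)]:
    print(n,np.round(p,1),cast(t,p,z))
# lid top corners: scene match; scene px (800 view): lid top corners approx
for z in(.2,.23): print(cast(t,A(60,50),z),cast(t,A(291,52),z))
print('cam',-t['R'].T@t['t'],-s['R'].T@s['t'])
E
```

```text
case FL [181.7 248.9] [0.384  0.2007 0.06  ]
FR [232.6 249.8] [0.4041 0.0551 0.06  ]
hinge L [186.4 202.3] [0.5498 0.2278 0.06  ]
hinge R [235.5 202.5] [0.5733 0.0762 0.06  ]
board BL [309.9 116.7] [ 0.6539 -0.1147  0.372 ]
BR [426.1 127.2] [ 0.6627 -0.4156  0.372 ]
FR [432.1 178.6] [ 0.4863 -0.413   0.372 ]
FL [305.4 166.6] [ 0.4763 -0.1161  0.372 ]
deck FL [297.5 222.1] [ 0.4766 -0.1195  0.137 ]
deck FR [403.6 233.7] [ 0.4842 -0.4135  0.137 ]
cut body c [347.  212.7] [ 0.5224 -0.255   0.149 ]
body front [344.4 222.1] [ 0.491  -0.2487  0.146 ]
body back [351.1 203.7] [ 0.5587 -0.2668  0.146 ]
knob [353.  193.6] [ 0.5955 -0.2715  0.148 ]
scraper handle F [385.6 227.4] [ 0.4921 -0.3627  0.145 ]
scr B [384.5 195.5] [ 0.6056 -0.3637  0.145 ]
short [312.5 200. ] [ 0.5538 -0.1555  0.147 ]
[0.6348 0.2424 0.2   ] [0.6579 0.0884 0.2   ]
[0.6076 0.2321 0.23  ] [0.63  0.083 0.23 ]
cam [-0.2263 -0.0838  1.1492] [1.2292 0.4931 1.2153]
```

View pics/wrist.png

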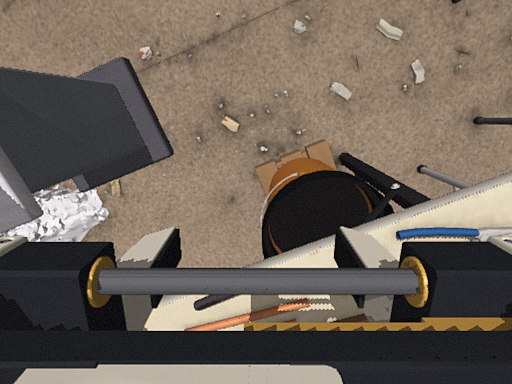

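The wrist view shows the gripper bar across the bottom at row 280, with floor and the worktop edge beyond. Rows have no tilt value, so I'll test how the tool's lean behaves, starting with a small move.

```bash
cat > st.py <<'E'
from h import *
np.set_printoptions(precision=4,suppress=True)
s=ctrl.sense();R=Ro.from_rotvec(s['eef_rot']).as_matrix()
print('t',round(float(s['clock']),2),'q',np.array(s['qpos']),'F',np.array(s['force']),'g',round(float(s['grip_width']),3),round(float(s['grasp_force']),2))
print('p',np.array(s['position']),'axes x',R[:,0],'y',R[:,1],'z',R[:,2])
E
python3 st.py; python3 -m inch '[{"dz":-0.05},{"dz":-0.1,"turn":0.1},{"dz":-0.1,"turn":0.1}]'; python3 st.py
```

```text
t 0.15 q [ 1.041   0.3425  1.5248 -0.      1.2754 -0.146 ] F [ 1.2359  1.2625 -0.1821] g 1.003 0.0
p [0.1964 0.4865 0.2262] axes x [-0.9272  0.3745  0.0002] y [ 0.3745  0.9272 -0.0012] z [-0.0006 -0.001  -1.    ]
t 0.15 q [ 1.041   0.3425  1.5248 -0.      1.2754 -0.146 ] F [ 1.2359  1.2625 -0.1821] g 1.003 0.0
p [0.1964 0.4865 0.2262] axes x [-0.9272  0.3745  0.0002] y [ 0.3745  0.9272 -0.0012] z [-0.0006 -0.001  -1.    ]schema error: expected keys dx, dy, dz, turn, jaw
```

```bash
python3 -m inch '[{"dx":0,"dy":0,"dz":-0.06,"turn":0.1,"jaw":1},{"dx":0,"dy":0,"dz":-0.1,"turn":0.2,"jaw":1},{"dx":0,"dy":0,"dz":-0.1,"turn":0.2,"jaw":1}]'; python3 st.py
```

```text
clock: 0.52
position: [0.197, 0.4877, 0.309]
eef_rot: [0.918, 3.003, 0.008]
force: [1.2, 0.4, -0.6]
grip_width: 1.001
grasp_force: 0.0
t 0.53 q [1.041  0.2905 1.3712 0.     1.4749 0.0638] F [ 1.1864  0.4112 -0.5844] g 1.001 0.0
p [0.197  0.4877 0.309 ] axes x [-0.829   0.5593  0.0004] y [0.5593 0.8289 0.005 ] z [ 0.0025  0.0043 -1.    ]
```

```bash
python3 -m inch '[{"dx":0.1,"dy":0.45,"dz":0,"turn":0,"jaw":1},{"dx":0.1,"dy":0.45,"dz":0,"turn":0,"jaw":1},{"dx":0.1,"dy":0.45,"dz":0,"turn":0,"jaw":1},{"dx":0.1,"dy":0.45,"dz":0,"turn":0,"jaw":1},{"dx":0.1,"dy":0.45,"dz":0,"turn":0,"jaw":1},{"dx":0.1,"dy":0.45,"dz":0,"turn":0,"jaw":1}]'; python3 st.py
```

```text
clock: 1.27
position: [0.3027, 0.7565, 0.2825]
eef_rot: [0.916, 3.002, 0.048]
force: [15.2, 33.2, 17.0]
grip_width: 0.998
grasp_force: 0.0
t 1.27 q [1.095  1.0628 0.0357 0.0037 2.0127 0.118 ] F [15.1622 33.2415 16.9856] g 0.998 0.0
p [0.3027 0.7565 0.2825] axes x [-0.8298  0.5581  0.0068] y [0.558  0.8293 0.0298] z [ 0.011   0.0286 -0.9995]
```

```bash
python3 -m inch '[{"dx":-0.02,"dy":-0.07,"dz":0,"turn":0,"jaw":1},{"dx":-0.04,"dy":-0.14,"dz":0,"turn":0,"jaw":1},{"dx":-0.06,"dy":-0.21,"dz":0,"turn":0,"jaw":1},{"dx":-0.06,"dy":-0.21,"dz":0,"turn":0,"jaw":1}]'; python3 st.py
```

```text
clock: 1.78
position: [0.2476, 0.5881, 0.2781]
eef_rot: [0.916, 3.002, 0.05]
force: [0.6, 0.6, 1.8]
grip_width: 1.001
grasp_force: 0.0
t 1.77 q [1.0499 0.5098 1.1198 0.0047 1.4802 0.0708] F [0.6367 0.6103 1.7821] g 1.001 0.0
p [0.2476 0.5881 0.2781] axes x [-0.8299  0.5579  0.007 ] y [0.5579 0.8293 0.0313] z [ 0.0117  0.0299 -0.9995]
```

The tilt gained against the reach limit is kept in the commanded pose. So I can build up the lean by pushing outward at the right heading, which is along the cutter. I'll go up and over to the clear gap between case and rack.

```bash
python3 -m inch '[{"dx":0,"dy":0,"dz":-0.07,"turn":0,"jaw":1},{"dx":0,"dy":0,"dz":-0.15,"turn":0,"jaw":1},{"dx":0,"dy":0,"dz":-0.22,"turn":-0.1,"jaw":1},{"dx":0,"dy":0,"dz":-0.28,"turn":-0.2,"jaw":1},{"dx":-0.68,"dy":-0.46,"dz":-0.28,"turn":-0.36,"jaw":1},{"dx":-0.68,"dy":-0.46,"dz":-0.28,"turn":-0.36,"jaw":1},{"dx":-0.68,"dy":-0.46,"dz":-0.28,"turn":-0.36,"jaw":1},{"dx":-0.68,"dy":-0.46,"dz":-0.28,"turn":-0.36,"jaw":1},{"dx":-0.68,"dy":-0.46,"dz":-0.28,"turn":-0.36,"jaw":1},{"dx":-0.68,"dy":-0.46,"dz":-0.28,"turn":-0.36,"jaw":1},{"dx":-0.68,"dy":-0.46,"dz":-0.28,"turn":-0.36,"jaw":1},{"dx":-0.68,"dy":-0.46,"dz":-0.28,"turn":-0.36,"jaw":1},{"dx":-0.68,"dy":-0.46,"dz":-0.28,"turn":-0.36,"jaw":1},{"dx":-0.68,"dy":-0.46,"dz":-0.28,"turn":-0.36,"jaw":1},{"dx":-0.68,"dy":-0.46,"dz":-0.28,"turn":-0.36,"jaw":1},{"dx":-0.68,"dy":-0.46,"dz":-0.28,"turn":-0.36,"jaw":1}]' >/dev/null; python3 st.py
```

```text
t 3.77 q [-0.2345  0.2232  0.9965  0.0359  1.921  -1.5739] F [-0.6492 -1.0663  1.1223] g 0.999 0.0
p [ 0.4917 -0.0279  0.4855] axes x [-0.9761  0.2173 -0.0012] y [0.2172 0.9756 0.0337] z [ 0.0085  0.0326 -0.9994]
```

```bash
python3 -m inch '[{"dx":-0.07,"dy":0,"dz":-0.02,"turn":0,"jaw":1},{"dx":-0.14,"dy":0,"dz":-0.04,"turn":0,"jaw":1},{"dx":-0.21,"dy":0,"dz":-0.05,"turn":0,"jaw":1},{"dx":-0.26,"dy":0,"dz":-0.05,"turn":0,"jaw":1},{"dx":-0.29,"dy":0,"dz":-0.05,"turn":0,"jaw":1}]' >/dev/null; python3 st.py;  python3 -m inch '[{"dx":-0.5,"dy":0,"dz":0,"turn":0,"jaw":1},{"dx":-0.5,"dy":0,"dz":0,"turn":0,"jaw":1}]' >/dev/null; python3 st.py; python3 -m inch '[{"dx":-0.5,"dy":0,"dz":0,"turn":0,"jaw":1},{"dx":-0.5,"dy":0,"dz":0,"turn":0,"jaw":1}]' >/dev/null; python3 st.py
```

```text
t 4.4 q [-0.2352  0.7842  0.0435  0.0519  2.285  -1.556 ] F [ 0.9397 -0.8394  0.1921] g 1.0 0.0
p [ 0.6795 -0.0715  0.4862] axes x [-0.9764  0.2142 -0.029 ] y [0.213  0.9763 0.0387] z [ 0.0366  0.0316 -0.9988]
t 4.65 q [-0.2437  0.8462  0.0362  0.0539  2.1763 -1.5664] F [-0.0828  0.0339  0.2919] g 1.002 0.0
p [ 0.7281 -0.0878  0.447 ] axes x [-0.9731  0.2149 -0.0833] y [0.212  0.9764 0.042 ] z [ 0.0903  0.0232 -0.9956]
t 4.9 q [-0.2514  0.9071  0.0363  0.0569  2.076  -1.5752] F [-0.9851 -0.0736  0.1836] g 0.999 0.0
p [ 0.7705 -0.1027  0.4046] axes x [-0.9687  0.2159 -0.1227] y [0.2118 0.9763 0.0455] z [ 0.1296  0.0181 -0.9914]
```

```bash
P='x'; python3 -m inch '[{"dx":-0.5,"dy":0,"dz":-0.45,"turn":0,"jaw":1},{"dx":-0.5,"dy":0,"dz":-0.45,"turn":0,"jaw":1}]' >/dev/null; python3 st.py;  python3 -m inch '[{"dx":-0.5,"dy":0,"dz":-0.45,"turn":0,"jaw":1},{"dx":-0.5,"dy":0,"dz":-0.45,"turn":0,"jaw":1},{"dx":-0.5,"dy":0,"dz":-0.45,"turn":0,"jaw":1},{"dx":-0.5,"dy":0,"dz":-0.45,"turn":0,"jaw":1}]' >/dev/null; python3 st.py
```

```text
t 5.15 q [-0.2671  0.8666  0.0361  0.0651  2.0737 -1.5838] F [-0.2431  0.2544  0.5676] g 1.0 0.0
p [ 0.7624 -0.1106  0.436 ] axes x [-0.9619  0.2173 -0.1659] y [0.2121 0.976  0.0489] z [ 0.1726  0.0119 -0.9849]
t 5.65 q [-0.2921  0.8117  0.0362  0.0769  2.0888 -1.5981] F [-0.4366  0.361   0.7594] g 0.999 0.0
p [ 0.7433 -0.1216  0.4767] axes x [-0.9538  0.2188 -0.206 ] y [0.2126 0.9758 0.052 ] z [ 0.2124  0.0058 -0.9772]
```

```bash
python3 -m inch '[{"dx":-0.6,"dy":0,"dz":-0.3,"turn":0,"jaw":1}]' >/dev/null; python3 st.py;  python3 -m inch '[{"dx":-0.6,"dy":0,"dz":-0.3,"turn":0,"jaw":1}]' >/dev/null; python3 st.py; python3 -m inch '[{"dx":-0.6,"dy":0,"dz":-0.3,"turn":0,"jaw":1},{"dx":-0.6,"dy":0,"dz":-0.3,"turn":0,"jaw":1}]' >/dev/null; python3 st.py;
```

```text
t 5.78 q [-0.2977  0.8078  0.0365  0.0828  2.0525 -1.6006] F [0.0064 0.4966 0.1203] g 1.0 0.0
p [ 0.7529 -0.1267  0.4823] axes x [-0.9445  0.2186 -0.2453] y [0.2117 0.9758 0.0545] z [ 0.2513 -0.0005 -0.9679]
t 5.9 q [-0.3036  0.8026  0.0372  0.0888  2.0188 -1.6031] F [ 0.0625  0.964  -0.1284] g 1.001 0.0
p [ 0.7612 -0.1318  0.4889] axes x [-0.934   0.2187 -0.2825] y [0.2113 0.9758 0.0569] z [ 0.2881 -0.0066 -0.9576]
t 6.15 q [-0.3138  0.7899  0.0366  0.097   1.9856 -1.6083] F [ 0.0338 -0.0393  0.3307] g 1.001 0.0
p [ 0.7668 -0.1389  0.5022] axes x [-0.9194  0.2182 -0.3274] y [0.2106 0.9758 0.059 ] z [ 0.3323 -0.0147 -0.943 ]
```

```bash
python3 -m inch '[{"dx":-0.6,"dy":0,"dz":-0.1,"turn":0,"jaw":1}]' >/dev/null; python3 -m inch '[{"dx":-0.6,"dy":0,"dz":-0.1,"turn":0,"jaw":1}]' >/dev/null;python3 -m inch '[{"dx":-0.6,"dy":0,"dz":-0.1,"turn":0,"jaw":1}]' >/dev/null; python3 -m inch '[{"dx":-0.6,"dy":0,"dz":-0.1,"turn":0,"jaw":1}]' >/dev/null; python3 st.py;  python3 -m inch '[{"dx":-0.6,"dy":0,"dz":-0.05,"turn":0,"jaw":1}]' >/dev/null; python3 -m inch '[{"dx":-0.6,"dy":0,"dz":0,"turn":0,"jaw":1}]' >/dev/null; python3 -m inch '[{"dx":-0.6,"dy":0,"dz":0,"turn":0,"jaw":1}]' >/dev/null; python3 -m inch '[{"dx":-0.6,"dy":0,"dz":0,"turn":0,"jaw":1}]' >/dev/null; python3 st.py
```

```text
t 6.65 q [-0.3254  0.8142  0.0374  0.1153  1.8024 -1.6155] F [-0.4555 -0.3708  0.4205] g 0.996 0.0
p [ 0.8241 -0.1598  0.506 ] axes x [-0.8547  0.2137 -0.473 ] y [0.2078 0.976  0.0655] z [ 0.4756 -0.0423 -0.8786]
t 7.15 q [-0.3335  0.8362  0.0375  0.1328  1.6169 -1.6225] F [-0.4381  0.2542 -0.301 ] g 0.996 0.0
p [ 0.8774 -0.1786  0.5194] axes x [-0.765   0.2044 -0.6108] y [0.2049 0.9763 0.07  ] z [ 0.6106 -0.0716 -0.7887]
```

```bash
cat > go.py <<'E'
# print the shift in tool axes/0.8 from the present pose to world points given as x,y,z args
import sys; from h import *
s=ctrl.sense();R=Ro.from_rotvec(s['eef_rot']).as_matrix();p=np.array(s['position'])
for a in sys.argv[1:]:
    d=np.array(eval(a))-p; print(a,np.round(R.T@d/.8,3),'rows>=',round(np.linalg.norm(d)/.0625,1))
E
python3 go.py .38,-.245,.50 .38,-.245,.30
```

```text
.38,-.245,.50 [ 0.473 -0.21  -0.355] rows>= 8.0
.38,-.245,.30 [ 0.626 -0.228 -0.157] rows>= 8.8
```

```bash
python3 -m inch '[{"dx":0.47,"dy":-0.21,"dz":-0.36,"turn":0,"jaw":1},{"dx":0.47,"dy":-0.21,"dz":-0.36,"turn":0,"jaw":1},{"dx":0.47,"dy":-0.21,"dz":-0.36,"turn":0,"jaw":1},{"dx":0.47,"dy":-0.21,"dz":-0.36,"turn":0,"jaw":1},{"dx":0.47,"dy":-0.21,"dz":-0.36,"turn":0,"jaw":1},{"dx":0.47,"dy":-0.21,"dz":-0.36,"turn":0,"jaw":1},{"dx":0.47,"dy":-0.21,"dz":-0.36,"turn":0,"jaw":1},{"dx":0.47,"dy":-0.21,"dz":-0.36,"turn":0,"jaw":1},{"dx":0.47,"dy":-0.21,"dz":-0.36,"turn":0,"jaw":1},{"dx":0.47,"dy":-0.21,"dz":-0.36,"turn":0,"jaw":1}]' >/dev/null; python3 st.py; python3 go.py .38,-.245,.30
```

```text
t 8.4 q [-1.1526 -0.2066  1.5538  0.5599  1.4347 -2.4608] F [ 0.1797 -0.304   0.4036] g 1.0 0.0
p [ 0.3763 -0.2463  0.5064] axes x [-0.7635  0.2083 -0.6113] y [0.2115 0.975  0.068 ] z [ 0.6102 -0.0774 -0.7885]
.38,-.245,.30 [ 0.154 -0.015  0.206] rows>= 3.3
```

```bash
python3 -m inch '[{"dx":0.07,"dy":0,"dz":0.1,"turn":0,"jaw":1},{"dx":0.11,"dy":-0.01,"dz":0.16,"turn":0,"jaw":1},{"dx":0.15,"dy":-0.01,"dz":0.21,"turn":0,"jaw":1},{"dx":0.15,"dy":-0.01,"dz":0.21,"turn":0,"jaw":1},{"dx":0.15,"dy":-0.01,"dz":0.21,"turn":0,"jaw":1}]' >/dev/null; python3 st.py; python3 - <<'E'
from h import *
w=ctrl.grab_frame('wrist');np.savez('w1.npz',**w);cv2.imwrite('pics/w1.png',w['frame'][...,::-1])
print(proj(w,np.array([.5235,-.2565,.146])))
for x in blobs(w,(100,100,30),(130,255,255),amin=40):print(x)
E
```

```text
t 9.03 q [-1.1055 -0.1143  2.0423  0.6896  0.9403 -2.7864] F [-0.2644 -0.014   1.0649] g 0.999 0.0
p [ 0.3885 -0.2392  0.2982] axes x [-0.7663  0.205  -0.6088] y [0.2035 0.9764 0.0726] z [ 0.6093 -0.0683 -0.79  ]
[256.29135196 180.15180827]
([247, 160, 24, 41, 583], [257.0, 177.0], ((258.5, 180.0), (40.0, 23.0), 90.0))
```

View pics/w1.png

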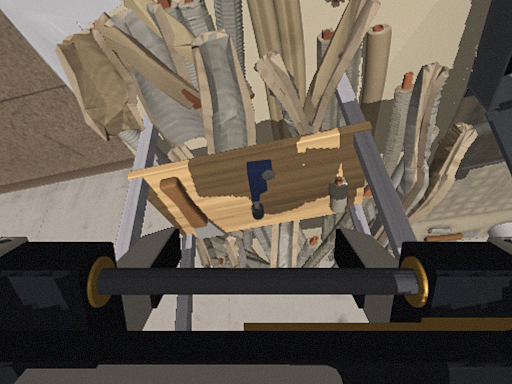

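The wrist view shows the deck with the cutter's body at (258,180) and its knob at (258,210). That agrees with my prediction of (256,180). I'll triangulate and work out the shift.

```bash
python3 - <<'E'
from h import *
np.set_printoptions(precision=4,suppress=True)
t=load('top0.npz');w=load('w1.npz')
print(tri((t,(347,212.7)),(w,(258,180))))
print('knob',tri((t,(353,193.6)),(w,(258,210))), cast(w,(260,161),.155),cast(w,(258,200),.15))
m=tri((t,(347,212.7)),(w,(258,180)))[0]
s=ctrl.sense();R=Ro.from_rotvec(s['eef_rot']).as_matrix();p=np.array(s['position'])
g=np.array([m[0],m[1],.146]); 
for b in (.1,0): print(np.round(R.T@(g+(.0188-b)*R[:,2]-p)/.8,4), g+(.0188-b)*R[:,2])
E
```

```text
(array([ 0.5259, -0.2552,  0.1445]), [0.0006, 0.0006])
knob (array([ 0.5999, -0.2711,  0.1426]), [0.0014, 0.0014]) [ 0.4788 -0.2434  0.155 ] [ 0.5627 -0.2626  0.15  ]
[-0.0176  0.0029  0.1561] [ 0.4763 -0.2495  0.2101]
[-0.0176  0.0029  0.2811] [ 0.5373 -0.2565  0.1312]
```

```bash
python3 -m inch '[{"dx":-0.025,"dy":0.003,"dz":0.06,"turn":0,"jaw":0.6},{"dx":-0.025,"dy":0.003,"dz":0.12,"turn":0,"jaw":0.6},{"dx":-0.025,"dy":0.003,"dz":0.18,"turn":0,"jaw":0.6},{"dx":-0.025,"dy":0.003,"dz":0.22,"turn":0,"jaw":0.6},{"dx":-0.025,"dy":0.003,"dz":0.25,"turn":0,"jaw":0.6},{"dx":-0.025,"dy":0.003,"dz":0.262,"turn":0,"jaw":0.6},{"dx":-0.025,"dy":0.003,"dz":0.262,"turn":0,"jaw":0.6}]' >/dev/null; python3 st.py; python3 go.py .532,-.2555,.147
```

```text
t 9.95 q [-0.7929  0.3415  2.0173  1.061   0.4572 -3.035 ] F [-0.8252 -0.7117  0.5247] g 0.796 0.0
p [ 0.5326 -0.2572  0.1473] axes x [-0.7646  0.2034 -0.6116] y [0.2041 0.9765 0.0696] z [ 0.6114 -0.0716 -0.7881]
.532,-.2555,.147 [ 0.001  0.002 -0.   ] rows>= 0.0
```

```bash
python3 -m inch '[{"dx":0,"dy":0.001,"dz":0,"turn":0,"jaw":-0.6},{"dx":0,"dy":0.001,"dz":0,"turn":0,"jaw":-0.6},{"dx":0,"dy":0.001,"dz":0,"turn":0,"jaw":-0.6},{"dx":0,"dy":0.001,"dz":0,"turn":0,"jaw":-0.6},{"dx":0,"dy":0.001,"dz":0,"turn":0,"jaw":-0.6}]' 35 | tail -3; python3 -m inch '[{"dx":-0.018,"dy":0.001,"dz":-0.025,"turn":0,"jaw":-0.6},{"dx":-0.018,"dy":0.001,"dz":-0.025,"turn":0,"jaw":-0.6}]'|tail -3; python3 st.py;python3 - <<'E'
from h import *
w=ctrl.grab_frame('wrist');np.savez('w2.npz',**w)
cv2.imwrite('pics/w2.png',w['frame'][...,::-1])
E
```

```text
force: [-0.1, -0.0, -0.1]
grip_width: 0.307
grasp_force: 0.1
force: [-0.5, -0.7, -1.4]
grip_width: 0.269
grasp_force: 34.4
t 10.82 q [-0.7949  0.2951  1.9918  0.9453  0.4955 -2.9068] F [-0.4698 -0.6829 -1.4029] g 0.269 34.41
p [ 0.5315 -0.2575  0.1724] axes x [-0.7641  0.2026 -0.6125] y [0.2044 0.9765 0.0679] z [ 0.6119 -0.0733 -0.7875]
```

View pics/w2.png

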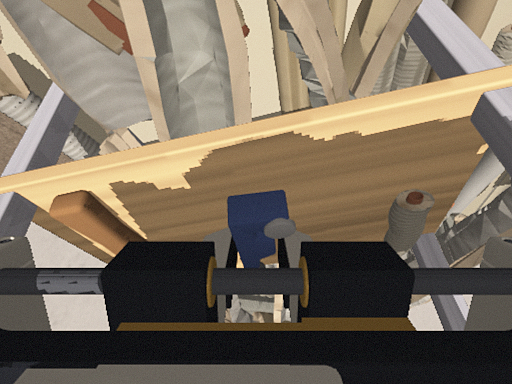

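The wrist view shows the blue body held between the pads at (258,225), clear of the scraper and offcut. Next I'll retreat from the rack.

```bash
python3 go.py .37,-.24,.28 .37,-.10,.34 .44,.12,.34; 
```

```text
.37,-.24,.28 [ 0.075 -0.011 -0.232] rows>= 3.1
.37,-.10,.34 [ 0.065  0.165 -0.303] rows>= 4.5
.44,.12,.34 [ 0.054  0.451 -0.27 ] rows>= 6.8
```

```bash
python3 -m inch '[{"dx":0.025,"dy":-0.004,"dz":-0.07,"turn":0,"jaw":-0.6},{"dx":0.05,"dy":-0.008,"dz":-0.14,"turn":0,"jaw":-0.6},{"dx":0.075,"dy":-0.011,"dz":-0.21,"turn":0,"jaw":-0.6},{"dx":0.075,"dy":-0.011,"dz":-0.232,"turn":0,"jaw":-0.6},{"dx":0.065,"dy":0.165,"dz":-0.303,"turn":0,"jaw":-0.6},{"dx":0.065,"dy":0.165,"dz":-0.303,"turn":0,"jaw":-0.6},{"dx":0.065,"dy":0.165,"dz":-0.303,"turn":0,"jaw":-0.6},{"dx":0.06,"dy":0.3,"dz":-0.29,"turn":0,"jaw":-0.6},{"dx":0.054,"dy":0.45,"dz":-0.27,"turn":0,"jaw":-0.6},{"dx":0.054,"dy":0.45,"dz":-0.27,"turn":0,"jaw":-0.6},{"dx":0.054,"dy":0.45,"dz":-0.27,"turn":0,"jaw":-0.6},{"dx":0.054,"dy":0.45,"dz":-0.27,"turn":0,"jaw":-0.6},{"dx":0.054,"dy":0.45,"dz":-0.27,"turn":0,"jaw":-0.6},{"dx":0.054,"dy":0.45,"dz":-0.27,"turn":0,"jaw":-0.6}]' |tail -2; python3 st.py; python3 - <<'E'
from h import *
w=ctrl.grab_frame('wrist');np.savez('w3.npz',**w)
cv2.imwrite('pics/w3.png',w['frame'][...,::-1])
c=np.array([.478,.14,0]);a=np.radians(8.2);ax=np.array([np.cos(a),np.sin(a),0]);ay=np.array([-np.sin(a),np.cos(a),0]);z=np.array([0,0,1])
for n,x,y,h in[('FL',-.085,.075,.06),('FR',-.085,-.075,.06),('HL',.085,.075,.06),('HR',.085,-.075,.06)]:print(n,proj(w,c+ax*x+ay*y+z*h).round())
E
```

```text
grip_width: 0.259
grasp_force: 34.4
t 12.62 q [ 0.2531 -0.1691  1.9697 -0.3292  0.7437 -0.9172] F [ 0.382  -0.1241 -1.3645] g 0.259 34.41
p [0.4391 0.1206 0.3384] axes x [-0.7687  0.2004 -0.6073] y [0.2005 0.9773 0.0687] z [ 0.6073 -0.069  -0.7915]
FL [308. -59.]
FR [172.   4.]
HL [332.  85.]
HR [235. 118.]
```

View pics/w3.png

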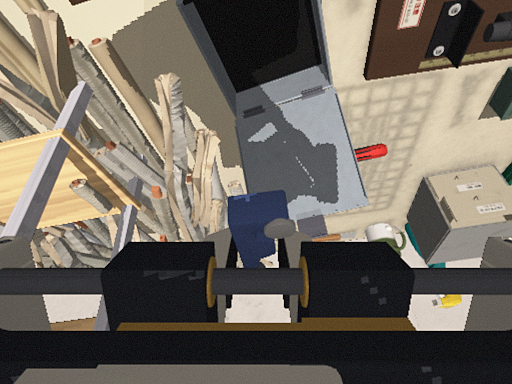

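The view shows the open case with its hinge corners near (237,112) and (329,80). The lid's top left corner is at (367,206), and the cutter is held horizontally. Next I'll compare these with the case pose.

```bash
python3 - <<'E'
from h import *
np.set_printoptions(precision=4,suppress=True)
t=load('top0.npz');w=load('w3.npz')
c=np.array([.478,.14,0]);a=np.radians(8.2);Rc=np.array([[np.cos(a),-np.sin(a),0],[np.sin(a),np.cos(a),0],[0,0,1]])
L=lambda X:Rc.T@(X-c)
for u in((237,112),(329,81)):print(cast(w,u,.06),L(cast(w,u,.06)))
x,e=tri((t,(183.5,151.2)),(w,(367,206)));print('lid top L',x,e,L(x))
x,e=tri((t,(186.4,202.3)),(w,(329,81)));print('hinge L',x,e,L(x))
x,e=tri((t,(235.5,202.5)),(w,(237,112)));print('hinge R',x,e,L(x))
E
python3 go.py .478,.146,.20 .478,.146,.062
```

```text
[0.5623 0.0844 0.06  ] [ 0.0756 -0.067   0.06  ]
[0.5432 0.2217 0.06  ] [0.0762 0.0715 0.06  ]
lid top L [0.6086 0.2326 0.2291] [0.0001, 0.0001] [0.1425 0.073  0.2291]
hinge L [0.5106 0.2124 0.1098] [0.0032, 0.0032] [0.0426 0.067  0.1098]
hinge R [0.5895 0.0795 0.0316] [0.0038, 0.0038] [ 0.1017 -0.0758  0.0316]
.478,.146,.20 [0.075 0.03  0.164] rows>= 2.3
.478,.146,.062 [0.179 0.019 0.301] rows>= 4.5
```

```bash
python3 -m inch '[{"dx":0.04,"dy":0.03,"dz":0.08,"turn":0,"jaw":-0.6},{"dx":0.077,"dy":0.03,"dz":0.16,"turn":0,"jaw":-0.6},{"dx":0.12,"dy":0.025,"dz":0.215,"turn":0,"jaw":-0.6},{"dx":0.155,"dy":0.022,"dz":0.263,"turn":0,"jaw":-0.6},{"dx":0.175,"dy":0.02,"dz":0.29,"turn":0,"jaw":-0.6},{"dx":0.182,"dy":0.019,"dz":0.298,"turn":0,"jaw":-0.6},{"dx":0.182,"dy":0.019,"dz":0.298,"turn":0,"jaw":-0.6}]' |tail -2; python3 st.py; python3 - <<'E'
from h import *
w=ctrl.grab_frame('wrist');t=ctrl.grab_frame('top')
a=cv2.resize(t['frame'][100:300,110:310],(400,400),interpolation=2);b=cv2.resize(w['frame'],(400,300))
o=np.zeros((400,800,3),np.uint8);o[:,:400]=a;o[:300,400:]=b
cv2.imwrite('pics/w4.png',o[...,::-1])
E
```

```text
grip_width: 0.261
grasp_force: 34.4
t 13.55 q [ 0.3033  0.304   2.1478 -0.9949  0.2829 -0.1203] F [-0.0472 -0.373  -1.1696] g 0.261 34.42
p [0.4903 0.1554 0.1171] axes x [-0.8121  0.211  -0.544 ] y [0.2181 0.9745 0.0525] z [ 0.5412 -0.076  -0.8374]
```

View pics/w4.png

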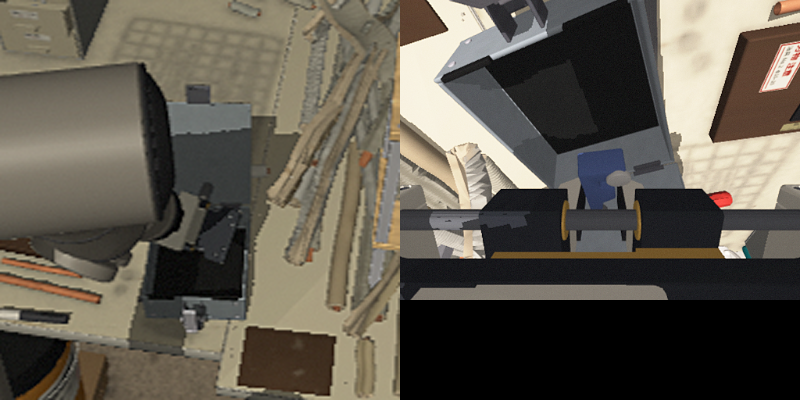

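The tool reached its wrist limits (j5 0.283, j4 -0.995) and became more upright, which helps here. The top crop shows the cutter over the case at about (220,240). I'll check that with numbers before going lower.

```bash
python3 - <<'E'
from h import *
np.set_printoptions(precision=4,suppress=True)
t=ctrl.grab_frame('top')
s=ctrl.sense();R=Ro.from_rotvec(s['eef_rot']).as_matrix();p=np.array(s['position'])
print('tcp px',proj(t,p)*1,'crop',(proj(t,p)-[110,100])*2)
for x in blobs(t,(100,110,20),(130,255,255),(150,150,260,270)):print(x[0],x[1],cast(t,x[1],.11))
E
python3 go.py .475,.1465,.08
```

```text
tcp px [203.3215 209.6149] crop [186.6431 219.2298]
.475,.1465,.08 [ 0.039 -0.018  0.03 ] rows>= 0.7
```

```bash
python3 -m inch '[{"dx":0.04,"dy":-0.018,"dz":0.03,"turn":0,"jaw":-0.6},{"dx":0.04,"dy":-0.018,"dz":0.03,"turn":0,"jaw":-0.6}]' |tail -1; python3 st.py; python3 go.py .475,.1465,.065;
```

```text
grasp_force: 34.4
t 13.95 q [ 0.3072  0.3259  2.1639 -0.9955  0.2832 -0.1089] F [-0.096   0.2296 -1.5954] g 0.261 34.42
p [0.4781 0.1536 0.1003] axes x [-0.8297  0.2123 -0.5162] y [0.225  0.9736 0.0388] z [ 0.5109 -0.0839 -0.8556]
.475,.1465,.065 [ 0.024 -0.011  0.037] rows>= 0.6
```

```bash
python3 -m inch '[{"dx":0.05,"dy":-0.011,"dz":0.05,"turn":0,"jaw":-0.6}]' |tail -1; python3 st.py;  python3 -m inch '[{"dx":0.04,"dy":-0.006,"dz":0.05,"turn":0,"jaw":-0.6}]' |tail -1; python3 st.py; python3 go.py .475,.1465,.05
```

```text
grasp_force: 34.4
t 14.07 q [ 0.3204  0.3801  2.1553 -0.9958  0.2829 -0.0854] F [-0.1753  0.4    -1.5153] g 0.259 34.42
p [0.4741 0.1593 0.076 ] axes x [-0.8488  0.2169 -0.4822] y [0.233  0.9721 0.0271] z [ 0.4746 -0.0893 -0.8757]
grasp_force: 34.4
t 14.2 q [ 0.3341  0.4458  2.1364 -0.9957  0.283  -0.0629] F [ 0.3053 -0.9816 -1.7537] g 0.264 34.43
p [0.4731 0.1662 0.0487] axes x [-0.8671  0.2201 -0.447 ] y [0.2399 0.9707 0.0124] z [ 0.4366 -0.0965 -0.8945]
.475,.1465,.05 [-0.008 -0.023  0.002] rows>= 0.3
```

```bash
python3 -m inch '[{"dx":-0.008,"dy":-0.025,"dz":0.005,"turn":0,"jaw":-0.6},{"dx":-0.008,"dy":-0.025,"dz":0.005,"turn":0,"jaw":-0.6}]' |tail -1; python3 st.py; python3 go.py .475,.1465,.04
```

```text
grasp_force: 34.4
t 14.45 q [ 0.2986  0.4353  2.1438 -0.9958  0.2831 -0.0944] F [-0.2003 -0.2997 -1.594 ] g 0.262 34.43
p [0.4759 0.1484 0.0518] axes x [-0.8656  0.2206 -0.4495] y [ 0.2471  0.969  -0.0003] z [ 0.4355 -0.1113 -0.8933]
.475,.1465,.04 [ 0.007 -0.003  0.013] rows>= 0.2
```

Well placed over the case centre line, at z 0.052. Now I'll open just enough to release, then rise straight up.

```bash
python3 -m inch '[{"dx":0.01,"dy":-0.003,"dz":0.012,"turn":0,"jaw":-0.45},{"dx":0.01,"dy":-0.003,"dz":0.012,"turn":0,"jaw":0},{"dx":0.01,"dy":-0.003,"dz":0.012,"turn":0,"jaw":0},{"dx":0.01,"dy":-0.003,"dz":0.012,"turn":0,"jaw":0},{"dx":0.01,"dy":-0.003,"dz":0.012,"turn":0,"jaw":0}]' |tail -2; python3 st.py; python3 go.py .475,.1465,.30
```

```text
grip_width: 0.5
grasp_force: 0.0
t 15.07 q [ 0.3025  0.4497  2.1409 -0.9957  0.283  -0.0893] F [-1.0482 -0.7313 -0.0083] g 0.5 0.0
p [0.4748 0.1501 0.0455] axes x [-0.8701  0.2207 -0.4408] y [ 0.2477  0.9688 -0.0038] z [ 0.4262 -0.1125 -0.8976]
.475,.1465,.30 [-0.141 -0.005 -0.285] rows>= 4.1
```

```bash
python3 -m inch '[{"dx":-0.03,"dy":-0.003,"dz":-0.06,"turn":0,"jaw":0},{"dx":-0.065,"dy":-0.004,"dz":-0.13,"turn":0,"jaw":0},{"dx":-0.1,"dy":-0.005,"dz":-0.2,"turn":0,"jaw":0},{"dx":-0.14,"dy":-0.005,"dz":-0.285,"turn":0,"jaw":0},{"dx":-0.14,"dy":-0.005,"dz":-0.285,"turn":0,"jaw":0},{"dx":-0.14,"dy":-0.005,"dz":-0.285,"turn":0,"jaw":0}]' |tail -1; python3 st.py; python3 - <<'E'
from h import *
w=ctrl.grab_frame('wrist');np.savez('w5.npz',**w)
cv2.imwrite('pics/w5.png',w['frame'][...,::-1])
c=np.array([.475,.1415,0]);a=np.radians(8.2);Rc=np.array([[np.cos(a),-np.sin(a),0],[np.sin(a),np.cos(a),0],[0,0,1]])
for x in blobs(w,(100,100,20),(130,255,255),amin=60):
    X=cast(w,x[1],.015);print(x[0],x[1],Rc.T@(X-c))
E
```

```text
grasp_force: 0.0
t 15.82 q [ 0.2956  0.0421  1.7866 -0.2926  0.9332 -0.8954] F [ 1.1477 -0.3534 -1.0851] g 0.498 0.0
p [0.4748 0.1474 0.302 ] axes x [-0.8679  0.2214 -0.4446] y [ 0.2478  0.9688 -0.0012] z [ 0.4305 -0.1112 -0.8957]
[247, 23, 24, 59, 795] [257.2, 49.8] [-0.01653518  0.01319783  0.015     ]
```

View pics/w5.png

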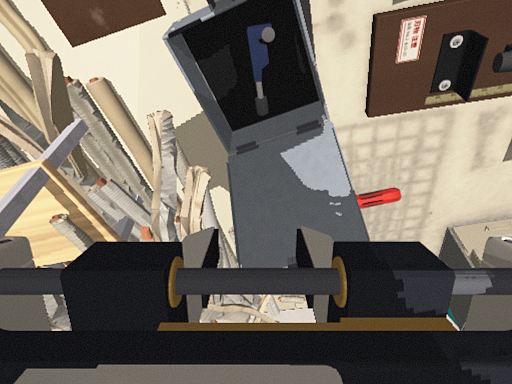

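The wrist view shows the cutter lying in the case, with its body at (257,50) and knob at (262,105). That puts its middle at case (-0.017, 0.013). Next I'll turn to line up with the hinge, close the fingers, and go over behind the lid.

```bash
python3 -m inch '[{"dx":-0.05,"dy":0,"dz":-0.1,"turn":-0.12,"jaw":-1},{"dx":-0.05,"dy":0,"dz":-0.1,"turn":-0.25,"jaw":-1},{"dx":-0.05,"dy":0,"dz":-0.1,"turn":-0.38,"jaw":-1},{"dx":-0.05,"dy":0,"dz":-0.1,"turn":-0.38,"jaw":-1},{"dx":-0.05,"dy":0,"dz":-0.1,"turn":-0.38,"jaw":-1}]' |tail -2; python3 st.py; python3 go.py .681,.217,.36 .681,.217,.30 .642,.211,.212
```

```text
grip_width: 0.019
grasp_force: 0.0
t 16.5 q [ 0.2953  0.0003  1.5958 -0.2549  1.1653 -1.3658] F [ 0.075   0.4431 -0.8537] g 0.019 0.0
p [0.4745 0.1471 0.3871] axes x [-0.8997 -0.1696 -0.4022] y [-0.1068  0.979  -0.1739] z [ 0.4232 -0.1135 -0.8989]
.681,.217,.36 [-0.233  0.064  0.13 ] rows>= 3.5
.681,.217,.30 [-0.203  0.077  0.197] rows>= 3.8
.642,.211,.212 [-0.114  0.094  0.276] rows>= 4.0
```

```bash
python3 -m inch '[{"dx":-0.233,"dy":0.064,"dz":0.13,"turn":0,"jaw":-1},{"dx":-0.233,"dy":0.064,"dz":0.13,"turn":0,"jaw":-1},{"dx":-0.233,"dy":0.064,"dz":0.13,"turn":0,"jaw":-1},{"dx":-0.233,"dy":0.064,"dz":0.13,"turn":0,"jaw":-1},{"dx":-0.22,"dy":0.07,"dz":0.17,"turn":0,"jaw":-1},{"dx":-0.203,"dy":0.077,"dz":0.197,"turn":0,"jaw":-1},{"dx":-0.16,"dy":0.085,"dz":0.235,"turn":0,"jaw":-1},{"dx":-0.135,"dy":0.09,"dz":0.255,"turn":0,"jaw":-1},{"dx":-0.114,"dy":0.094,"dz":0.276,"turn":0,"jaw":-1},{"dx":-0.114,"dy":0.094,"dz":0.276,"turn":0,"jaw":-1}]' |tail -1; python3 st.py; python3 go.py .52,.19,.225;python3 - <<'E'
from h import *
for n in('top','scene'):
    t=ctrl.grab_frame(n);np.savez(n+'6.npz',**t)
E
```

```text
grasp_force: 0.0
t 17.75 q [ 0.3184  0.4533  1.4858 -0.3271  0.8442 -1.226 ] F [0.1788 0.3986 0.2844] g 0.003 0.0
p [0.6412 0.2113 0.2118] axes x [-0.9002 -0.1712 -0.4004] y [-0.1084  0.9786 -0.1747] z [ 0.4218 -0.1139 -0.8995]
.52,.19,.225 [ 0.134 -0.013 -0.076] rows>= 2.0
```

```bash
python3 -m inch '[{"dx":0.02,"dy":-0.001,"dz":-0.012,"turn":0,"jaw":-1},{"dx":0.04,"dy":-0.002,"dz":-0.025,"turn":0,"jaw":-1},{"dx":0.06,"dy":-0.003,"dz":-0.037,"turn":0,"jaw":-1},{"dx":0.08,"dy":-0.004,"dz":-0.048,"turn":0,"jaw":-1},{"dx":0.1,"dy":-0.005,"dz":-0.06,"turn":0,"jaw":-1}]' |tail -4; python3 st.py; python3 - <<'E'
from h import *
t=ctrl.grab_frame('top');np.savez('top7.npz',**t)
E
python3 -m inch '[{"dx":0.015,"dy":-0.001,"dz":-0.01,"turn":0,"jaw":-1},{"dx":0.03,"dy":-0.001,"dz":-0.015,"turn":0,"jaw":-1},{"dx":0.045,"dy":-0.001,"dz":-0.02,"turn":0,"jaw":-1},{"dx":0.06,"dy":-0.001,"dz":-0.02,"turn":0,"jaw":-1},{"dx":0.06,"dy":-0.001,"dz":-0.02,"turn":0,"jaw":-1}]' |tail -4; python3 st.py; python3 - <<'E'
from h import *
t=ctrl.grab_frame('top');np.savez('top8.npz',**t)
a=load('top6.npz')['frame'];b=load('top7.npz')['frame'];c=t['frame']
o=np.hstack([cv2.resize(i[120:290,140:270],(260,340),interpolation=2) for i in(a,b,c)])
cv2.imwrite('pics/t8.png',o[...,::-1])
E
```

```text
eef_rot: [-0.199, 2.694, -0.204]
force: [0.2, -0.6, 0.4]
grip_width: 0.01
grasp_force: 0.2
t 18.48 q [ 0.3547  0.2854  1.7019 -0.3601  0.8035 -1.1578] F [ 0.2221 -0.5517  0.3582] g 0.01 0.16
p [0.5511 0.1995 0.2273] axes x [-0.8974 -0.1707 -0.4068] y [-0.1076  0.9789 -0.1735] z [ 0.4279 -0.112  -0.8969]
eef_rot: [-0.201, 2.697, -0.205]
force: [0.5, -0.3, 0.4]
grip_width: -0.0
grasp_force: 0.0
t 19.15 q [ 0.3799  0.209   1.8277 -0.387   0.769  -1.1055] F [ 0.5113 -0.2769  0.4245] g -0.0 0.0
p [0.4999 0.192  0.2204] axes x [-0.8986 -0.1723 -0.4035] y [-0.1092  0.9785 -0.1747] z [ 0.4249 -0.1129 -0.8982]
```

```bash
python3 -m inch '[{"dx":-0.03,"dy":0,"dz":-0.06,"turn":0,"jaw":-1},{"dx":-0.06,"dy":0,"dz":-0.13,"turn":0,"jaw":-1},{"dx":-0.06,"dy":0,"dz":-0.16,"turn":0,"jaw":-1},{"dx":-0.06,"dy":0,"dz":-0.16,"turn":0,"jaw":-1},{"dx":-0.06,"dy":0,"dz":-0.16,"turn":0,"jaw":-1},{"dx":-0.06,"dy":0,"dz":-0.16,"turn":0,"jaw":-1}]' |tail -4; python3 st.py; python3 - <<'E'
from h import *
t=ctrl.grab_frame('top');np.savez('top9.npz',**t);w=ctrl.grab_frame('wrist');np.savez('w9.npz',**w)
c=np.array([.475,.1415,0]);a=np.radians(8.2);Rc=np.array([[np.cos(a),-np.sin(a),0],[np.sin(a),np.cos(a),0],[0,0,1]])
for k in('top0','top7','top8','top9'):
    f=load(k+'.npz'); print(k,[f['frame'][int(v),int(u)].tolist() for u,v in((225,170),(225,160),(225,228),(215,235),(225,240))])
for n,X in(('interior R',(.0,-.05,.064)),('interior',(.03,.04,.064)),('front R',(-.06,-.05,.064))):
    u=proj(w,c+Rc@np.array(X));print(n,u.round(), w['frame'][int(u[1]),int(u[0])] if 0<=u[0]<512 and 0<=u[1]<384 else None)
E
```

```text
eef_rot: [-0.201, 2.698, -0.207]
force: [-0.1, 0.1, 0.3]
grip_width: 0.003
grasp_force: 0.0
t 19.95 q [ 0.4384  0.1091  1.5688 -0.3186  1.1273 -1.1923] F [-0.1313  0.0552  0.2973] g 0.003 0.0
p [0.4894 0.2144 0.3534] axes x [-0.8994 -0.172  -0.4018] y [-0.1088  0.9785 -0.1754] z [ 0.4233 -0.114  -0.8988]
top0 [[111, 116, 114], [112, 117, 115], [24, 22, 22], [23, 25, 20], [22, 22, 19]]
top7 [[75, 71, 57], [69, 67, 53], [20, 19, 15], [23, 20, 19], [24, 26, 22]]
top8 [[71, 68, 55], [72, 68, 55], [21, 23, 21], [20, 20, 18], [24, 24, 22]]
top9 [[71, 68, 56], [72, 68, 56], [106, 111, 109], [103, 108, 108], [104, 108, 105]]
interior R [206.  53.] [73 75 77]
interior [272.  78.] [74 76 82]
front R [199.  -0.] None
```

The frames show the lid has fallen and now covers the interior. Next I'll find the handle bar in both views.

```bash
python3 - <<'E'
from h import *
np.set_printoptions(precision=4,suppress=True)
t=load('top9.npz');w=load('w9.npz')
c=np.array([.475,.1415,0]);a=np.radians(8.2);Rc=np.array([[np.cos(a),-np.sin(a),0],[np.sin(a),np.cos(a),0],[0,0,1]])
P=lambda f,*X:proj(f,c+Rc@np.array(X))
for n,f in(('t',t),('w',w)):
    A,B=P(f,-.073,0,.101),P(f,.003,0,.101);print(n,A,B)
    u0,u1=sorted((A[0],B[0]));v0,v1=sorted((A[1],B[1]));box=[int(max(0,u0-14)),int(max(0,v0-14)),int(min(511,u1+14)),int(min(383,v1+14))]
    for x in blobs(f,(0,0,0),(180,255,45),box,12):print(x, Rc.T@(cast(f,x[2][0],.101)-c))
E
python3 - <<'E'
from h import *
t=load('top9.npz')['frame'][170:275,160:265];w=load('w9.npz')['frame']
o=np.zeros((400,800,3),np.uint8);o[:,:400]=cv2.resize(t,(400,400),interpolation=2);o[:300,400:]=cv2.resize(w,(400,300))
cv2.imwrite('pics/lid.png',o[...,::-1])
E
```

```text
t [205.668  239.0553] [207.5486 216.9845]
([191, 202, 10, 51, 304], [194.0, 228.5], ((195.5, 227.0), (50.0, 9.0), 90.0)) [-0.0327  0.0323  0.101 ]
([204, 216, 7, 28, 130], [206.5, 229.0], ((206.6039581298828, 229.4604034423828), (5.4727044105529785, 27.264019012451172), 5.710593223571777)) [-0.0407 -0.0003  0.101 ]
([200, 246, 9, 7, 54], [203.7, 249.0], ((204.0, 249.0), (6.0, 8.0), 90.0)) [-0.1055  0.0023  0.101 ]
w [230.4022 -10.1023] [236.0699  64.9263]
([227, 0, 20, 70, 792], [235.1, 34.1], ((236.69384765625, 34.31217575073242), (69.52035522460938, 16.080921173095703), 87.08915710449219)) [-0.0308  0.0035  0.101 ]
```

View pics/lid.png

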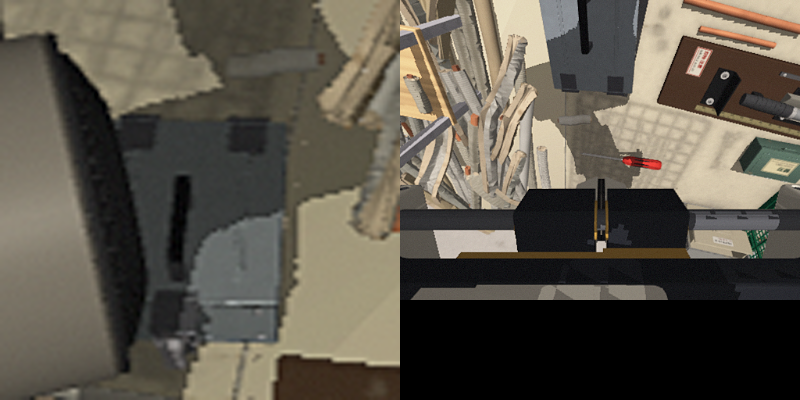

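The picture shows the lid down with the bar at (180,225) on the case centre line and the catch at (178,345) in front. Next I'll go over the bar and press in small steps.

```bash
python3 go.py .43,.136,.20 .43,.136,.14 .43,.136,.10
```

```text
.43,.136,.20 [ 0.161 -0.054  0.153] rows>= 2.9
.43,.136,.14 [ 0.191 -0.041  0.22 ] rows>= 3.8
.43,.136,.10 [ 0.212 -0.032  0.265] rows>= 4.4
```

```bash
python3 -m inch '[{"dx":0.06,"dy":-0.02,"dz":0.05,"turn":0,"jaw":-1},{"dx":0.12,"dy":-0.04,"dz":0.11,"turn":0,"jaw":-1},{"dx":0.161,"dy":-0.054,"dz":0.153,"turn":0,"jaw":-1},{"dx":0.18,"dy":-0.046,"dz":0.19,"turn":0,"jaw":-1},{"dx":0.191,"dy":-0.041,"dz":0.22,"turn":0,"jaw":-1},{"dx":0.191,"dy":-0.041,"dz":0.22,"turn":0,"jaw":-1},{"dx":0.191,"dy":-0.041,"dz":0.22,"turn":0,"jaw":-1}]' |tail -4; python3 st.py; python3 go.py .43,.136,.12 .43,.136,.11 .43,.136,.10 .43,.136,.09
```

```text
eef_rot: [-0.2, 2.695, -0.205]
force: [0.3, 1.0, -0.4]
grip_width: 0.005
grasp_force: 0.0
t 20.93 q [ 0.3033  0.1767  2.1488 -0.5332  0.4801 -0.9812] F [ 0.3094  0.9884 -0.3924] g 0.005 0.0
p [0.4313 0.1368 0.1419] axes x [-0.8979 -0.1718 -0.4054] y [-0.1086  0.9787 -0.1743] z [ 0.4267 -0.1125 -0.8974]
.43,.136,.12 [0.013 0.004 0.024] rows>= 0.4
.43,.136,.11 [0.018 0.006 0.035] rows>= 0.5
.43,.136,.10 [0.023 0.008 0.046] rows>= 0.7
.43,.136,.09 [0.028 0.011 0.058] rows>= 0.8
```

```bash
f(){ grep -E "position|force: \["; }; python3 -m inch '[{"dx":0.013,"dy":0.004,"dz":0.024,"turn":0,"jaw":-1},{"dx":0.013,"dy":0.004,"dz":0.024,"turn":0,"jaw":-1}]' |f;  python3 -m inch '[{"dx":0.002,"dy":0.001,"dz":0.005,"turn":0,"jaw":-1},{"dx":0.002,"dy":0.001,"dz":0.005,"turn":0,"jaw":-1}]' |f; python3 -m inch '[{"dx":0.002,"dy":0.001,"dz":0.005,"turn":0,"jaw":-1},{"dx":0.002,"dy":0.001,"dz":0.005,"turn":0,"jaw":-1}]' |f; python3 -m inch '[{"dx":0.002,"dy":0.001,"dz":0.005,"turn":0,"jaw":-1},{"dx":0.002,"dy":0.001,"dz":0.005,"turn":0,"jaw":-1}]' |f
```

```text
position: [0.429, 0.1357, 0.1192]
force: [0.4, -0.5, 1.1]
position: [0.4298, 0.136, 0.1154]
force: [-0.4, 0.7, -0.2]
position: [0.4295, 0.1359, 0.1102]
force: [-1.2, -0.2, -0.6]
position: [0.4295, 0.1359, 0.106]
force: [-3.7, -0.4, 5.7]
```

```bash
f(){ grep -E "position|force: \["; }; python3 -m inch '[{"dx":0.001,"dy":0,"dz":0.0015,"turn":0,"jaw":-1},{"dx":0.001,"dy":0,"dz":0.0015,"turn":0,"jaw":-1}]' |f;  python3 -m inch '[{"dx":0.001,"dy":0,"dz":0.0015,"turn":0,"jaw":-1},{"dx":0.001,"dy":0,"dz":0.0015,"turn":0,"jaw":-1}]' |f;  python3 -m inch '[{"dx":0.001,"dy":0,"dz":0.0015,"turn":0,"jaw":-1},{"dx":0.001,"dy":0,"dz":0.0015,"turn":0,"jaw":-1}]' |f
```

```text
position: [0.4293, 0.1358, 0.1048]
force: [-6.4, 0.7, 8.6]
position: [0.4293, 0.1358, 0.1042]
force: [-10.8, 1.7, 18.2]
position: [0.4295, 0.1358, 0.1038]
force: [-16.7, 2.4, 31.2]
```

```bash
python3 -m inch '[{"dx":-0.02,"dy":-0.008,"dz":-0.045,"turn":0,"jaw":-1},{"dx":-0.02,"dy":-0.008,"dz":-0.045,"turn":0,"jaw":0},{"dx":-0.02,"dy":-0.008,"dz":-0.045,"turn":0,"jaw":0},{"dx":-0.02,"dy":-0.008,"dz":-0.045,"turn":0,"jaw":0},{"dx":-0.02,"dy":-0.008,"dz":-0.045,"turn":0,"jaw":0}]' |tail -3; python3 st.py; python3 go.py .432,.1365,.10 .432,.1365,.087; python3 - <<'E'
from h import *
t=ctrl.grab_frame('top');np.savez('top10.npz',**t);w=ctrl.grab_frame('wrist');np.savez('w10.npz',**w)
E
```

```text
force: [0.6, -0.6, 0.3]
grip_width: 0.39
grasp_force: 0.0
t 23.3 q [ 0.3022  0.1741  2.1551 -0.5338  0.4788 -0.9812] F [ 0.5782 -0.6403  0.2622] g 0.39 0.0
p [0.4285 0.1355 0.1409] axes x [-0.8989 -0.172  -0.403 ] y [-0.1089  0.9786 -0.1748] z [ 0.4244 -0.1132 -0.8984]
.432,.1365,.10 [0.016 0.01  0.048] rows>= 0.7
.432,.1365,.087 [0.023 0.012 0.062] rows>= 0.9
```

```bash
f(){ grep -E "position|force|width"; }; python3 -m inch '[{"dx":0.016,"dy":0.01,"dz":0.048,"turn":0,"jaw":0},{"dx":0.02,"dy":0.011,"dz":0.056,"turn":0,"jaw":0},{"dx":0.023,"dy":0.012,"dz":0.062,"turn":0,"jaw":0},{"dx":0.023,"dy":0.012,"dz":0.062,"turn":0,"jaw":0}]'|f; python3 -m inch '[{"dx":0,"dy":0,"dz":0,"turn":0,"jaw":-1},{"dx":0,"dy":0,"dz":0,"turn":0,"jaw":-1},{"dx":0,"dy":0,"dz":0,"turn":0,"jaw":-1},{"dx":0,"dy":0,"dz":0,"turn":0,"jaw":-1},{"dx":0,"dy":0,"dz":0,"turn":0,"jaw":-1}]' 50 |f; python3 st.py
```

```text
position: [0.4321, 0.1363, 0.0874]
force: [0.6, -0.4, 0.9]
grip_width: 0.498
grasp_force: 0.0
position: [0.4327, 0.1345, 0.0886]
force: [3.2, -11.6, 4.4]
grip_width: 0.126
grasp_force: 50.1
t 24.52 q [ 0.2991  0.2948  2.212  -0.7948  0.3384 -0.7013] F [  3.1787 -11.5903   4.3996] g 0.126 50.06
p [0.4327 0.1345 0.0886] axes x [-0.8987 -0.1717 -0.4037] y [-0.107   0.9782 -0.178 ] z [ 0.4254 -0.1167 -0.8974]
```

```bash
f(){ grep -E "position|force: \[|width"; }; python3 -m inch '[{"dx":0,"dy":-0.002,"dz":0,"turn":0,"jaw":-1},{"dx":-0.001,"dy":-0.002,"dz":-0.002,"turn":0,"jaw":-1}]'|f; python3 -m inch '[{"dx":-0.001,"dy":0,"dz":-0.002,"turn":0,"jaw":-1},{"dx":-0.001,"dy":0,"dz":-0.002,"turn":0,"jaw":-1}]' |f;  python3 -m inch '[{"dx":-0.001,"dy":0,"dz":-0.002,"turn":0,"jaw":-1},{"dx":-0.001,"dy":0,"dz":-0.002,"turn":0,"jaw":-1}]' |f
```

```text
position: [0.433, 0.1345, 0.0902]
force: [7.9, -6.9, -5.2]
grip_width: 0.128
position: [0.4332, 0.1346, 0.091]
force: [14.3, -8.4, -17.6]
grip_width: 0.126
position: [0.4331, 0.1346, 0.0913]
force: [25.3, -10.4, -38.4]
grip_width: 0.13
```

```bash
f(){ grep -E "position|force: \[|width"; }; python3 -m inch '[{"dx":0.001,"dy":0,"dz":0.002,"turn":0,"jaw":-1},{"dx":0.001,"dy":0,"dz":0.002,"turn":0,"jaw":-1},{"dx":0.001,"dy":0,"dz":0.002,"turn":0,"jaw":-1},{"dx":0.001,"dy":0,"dz":0.002,"turn":0,"jaw":-1},{"dx":0.001,"dy":0,"dz":0.002,"turn":0,"jaw":-1}]'|f;  python3 -m inch '[{"dx":0.001,"dy":0,"dz":0.002,"turn":0,"jaw":-1},{"dx":0.002,"dy":0.001,"dz":0.004,"turn":0,"jaw":-1},{"dx":0.002,"dy":0.001,"dz":0.005,"turn":0,"jaw":-1}]'|f
```

```text
position: [0.4331, 0.1345, 0.091]
force: [13.7, -8.2, -17.8]
grip_width: 0.127
position: [0.4328, 0.1344, 0.0884]
force: [-11.2, -6.7, 24.4]
grip_width: 0.127
```

The tug of about 18 N upward held for over 0.5 s with the lid not giving. Next I'll release and withdraw.

```bash
f(){ grep -E "position|force: \[|width"; }; python3 -m inch '[{"dx":-0.001,"dy":0,"dz":-0.001,"turn":0,"jaw":0},{"dx":-0.001,"dy":0,"dz":-0.001,"turn":0,"jaw":0},{"dx":-0.001,"dy":0,"dz":-0.001,"turn":0,"jaw":0},{"dx":-0.001,"dy":0,"dz":-0.001,"turn":0,"jaw":0},{"dx":-0.001,"dy":0,"dz":-0.001,"turn":0,"jaw":0}]'|f;  python3 -m inch '[{"dx":-0.02,"dy":-0.009,"dz":-0.045,"turn":0,"jaw":0},{"dx":-0.05,"dy":-0.02,"dz":-0.11,"turn":0,"jaw":0},{"dx":-0.09,"dy":-0.036,"dz":-0.19,"turn":0,"jaw":0},{"dx":-0.12,"dy":-0.04,"dz":-0.27,"turn":0,"jaw":0},{"dx":-0.12,"dy":-0.04,"dz":-0.27,"turn":0,"jaw":0},{"dx":-0.12,"dy":-0.04,"dz":-0.27,"turn":0,"jaw":0}]'|f; python3 st.py; python3 - <<'E'
from h import *
np.set_printoptions(precision=4,suppress=True)
t=ctrl.grab_frame('top');w=ctrl.grab_frame('wrist');np.savez('w11.npz',**w);np.savez('top11.npz',**t)
c=np.array([.475,.1415,0]);a=np.radians(8.2);Rc=np.array([[np.cos(a),-np.sin(a),0],[np.sin(a),np.cos(a),0],[0,0,1]])
for n,f in(('top',t),('w',w)):
    A,B=[proj(f,c+Rc@np.array(X)) for X in((-.073,0,.101),(.003,0,.101))];print(n,A,B)
    u0,u1=sorted((A[0],B[0]));v0,v1=sorted((A[1],B[1]));box=[int(max(0,u0-14)),int(max(0,v0-14)),int(min(511,u1+14)),int(min(383,v1+14))]
    for x in blobs(f,(0,0,0),(180,255,45),box,40):print(x[0],x[1],Rc.T@(cast(f,x[2][0],.101)-c))
E
```

```text
position: [0.4332, 0.1358, 0.0884]
force: [-0.1, 0.1, 0.1]
grip_width: 0.502
position: [0.4312, 0.1455, 0.328]
force: [0.3, 1.1, -0.4]
grip_width: 0.502
t 27.65 q [ 0.3278 -0.0537  1.8083 -0.2908  1.0154 -1.2838] F [ 0.2695  1.0891 -0.3601] g 0.502 0.0
p [0.4312 0.1455 0.328 ] axes x [-0.8971 -0.1718 -0.4071] y [-0.1086  0.9788 -0.1737] z [ 0.4283 -0.1116 -0.8967]
top [205.668  239.0553] [207.5486 216.9845]
[204, 216, 7, 29, 128] [206.5, 229.9] [-0.0427 -0.001   0.101 ]
[191, 239, 22, 14, 132] [198.3, 248.5] [-0.0943  0.0101  0.101 ]
w [282.5622  66.2109] [281.0555 128.0916]
[277, 61, 14, 70, 666] [283.1, 95.9] [-0.0399  0.0014  0.101 ]
```

```bash
python3 -c "
from cell import ctrl
print(ctrl.job_done())"
```

```text
the job is handed in; nothing more can be done
None
```

The cutter is in the case, the lid is shut, and the catch held a tug of about 18 N for over half a second (peak about 38 N). The job is handed in at about 28 s with no verdict returned; one risk is that joint 3 read about 0.036 rad, just under its 0.04 limit, while I was leaning the tool.

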